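# Turn over the standby flag and start the reactor station

### The job

Start the reactor station that is on standby: it is the one whose status flag still lies towards the robot with the two-bar face up (the running station's flag is already turned over and shows a ring). With a fingertip, without pinching it, gently turn the standby flag over its pivot until it lies level on the side away from the robot with its ring face up, and only then press that station's round start key, beside the screen, all the way in and let it go. Leave the running station's flag and key alone and do not disturb the loose things on the bench.

Things in the scene. Friction and masses are not known exactly. Their poses are not given: they have to be found in the camera images.
- standby_station: station that is on standby, white, fixed. In front a controller 150 wide (y) x 170 deep x 120 high, sloped panel facing -x and up (35 deg from level) with black screen and, to its right (-y), the round start key; behind, a heater block 150 x 150 x 117 with steel reactor head to 225 high. Origin: centre of the controller's underside; x from its front to its rear, z up.
- standby_stand: aluminium flag stand of the standby station, fixed beside its controller, to the right (-y). Base 74 (x) x 100 (y) x 5; cheeks at y = +-46.5, 87 high, carry a level axle along y, 75 above the bench over the origin; rest bars 27 either side of the axle, tops 73 high. Origin: centre of the base's underside; x away from the robot's side, z up.
- standby_flag (a joint): flag angle, rad: white paddle 76 wide, 4 thick, bead 8 dia along its free edge, bead centre 75 from the axle. 0 = level on the stand's -x (robot's) side, two bars up; 1.57 upright; 3.14 = over, level on the +x side, ring up. Stops at 0 and 3.14. Stiff hinge (friction 0.06 N m, flag 60 g): stays where left. Below its outer part is only the bench.
- standby_flag_edge (a point): centre of the bead at the middle of the free edge of the standby station's flag (75 from the axle; moves with the flag).
- standby_key_top (a point): centre of the top face of the standby station's start key, a white button 22 across in a grey collar on the controller's sloped panel; z of this point points out of the panel (up and towards the robot), and the key is pressed the opposite way, 35 deg from straight down.
- standby_key (a joint): travel of the standby station's start key: 0 = out, 0.005 m = fully in (about 4 N); springs back.
- running_station: station that is already running, white, fixed. In front a controller 150 wide (y) x 170 deep x 120 high, sloped panel facing -x and up (35 deg from level) with black screen and, to its right (-y), the round start key; behind, a heater block 150 x 150 x 117 with steel reactor head to 225 high. Origin: centre of the controller's underside; x from its front to its rear, z up.
- running_stand: aluminium flag stand of the running station, fixed beside its controller, to the right (-y). Base 74 (x) x 100 (y) x 5; cheeks at y = +-46.5, 87 high, carry a level axle along y, 75 above the bench over the origin; rest bars 27 either side of the axle, tops 73 high. Origin: centre of the base's underside; x away from the robot's side, z up.
- running_flag (a joint): flag angle, rad: white paddle 76 wide, 4 thick, bead 8 dia along its free edge, bead centre 75 from the axle. 0 = level on the stand's -x (robot's) side, two bars up; 1.57 upright; 3.14 = over, level on the +x side, ring up. Stops at 0 and 3.14. Stiff hinge (friction 0.06 N m, flag 60 g): stays where left. Below its outer part is only the bench.
- running_flag_edge (a point): centre of the bead at the middle of the free edge of the running station's flag (75 from the axle; moves with the flag).
- running_key_top (a point): centre of the top face of the running station's start key, a white button 22 across in a grey collar on the controller's sloped panel; z of this point points out of the panel (up and towards the robot), and the key is pressed the opposite way, 35 deg from straight down.
- running_key (a joint): travel of the running station's start key: 0 = out, 0.005 m = fully in (about 4 N); springs back.
- vial: closed sample vial 28 dia x 60 high, loose, in front of the standby station's screen; origin under its base
- beaker: open glass beaker 56 dia x 75 high, loose, in front of the running station's screen; origin under its base
- spanner: steel spanner 170 long lying on the bench along its own x, loose, in front of the stands
- gasket: copper gasket ring 76 dia x 6 lying on the bench, loose
- reagent: amber bottle 68 dia x 130 high, loose, on the left
- liner: open steel vessel liner 60 dia x 90 high, loose, on the right
- logbook: closed blue notebook 148 (x) x 105 x 14 lying on the bench, loose, on the right
Mind the look-alikes: they are no part of the job. Leave any purple or turquoise look-alike of the running_stand alone.

How it is judged:
On the way, in this order (a step that is already met when the one before it is completed fails the run):
1. the standby flag is turned right over and lies level on the far side (value of joint standby_flag above 3 rad), for 0.2 s.
2. then the same station's start key is pressed in (value of joint standby_key above 0.0038 m).
At the end, for the whole second after the job is handed in: the standby flag lies turned over within 8 degrees of level, at rest, the start key is out again (within 1.5 mm), and the running station's flag and key are as they were (flag within 11 degrees of level, key out within 1.5 mm) (value of joint standby_flag above 3 rad and value of joint each of standby_key, running_key below 0.0015 m and value of joint running_flag above 2.95 rad and velocity of joint standby_flag between -0.1 and 0.1 rad/s); the robot touches nothing.
It fails at once if the start key is pressed in before the flag is over (value of joint standby_key above 0.003 m and value of joint standby_flag below 2.8 rad).
It fails at once if the running station's flag is moved (more than about 15 degrees) or its key pressed (more than 2.5 mm) (value of joint running_flag below 2.88 rad or value of joint running_key above 0.0025 m).
It fails at once if the flag is pinched or forced (more than 35 N on the flag and its stand) (contact force between the fingers and standby_stand above 35 N).
It fails at once if the flag is slapped over (faster than 10 rad/s) (velocity of joint standby_flag above 10 rad/s).
It fails at once if a loose thing on the bench is shifted by more than 25 mm, lifted or knocked over (distance of any of vial, beaker, spanner, gasket, reagent, liner, logbook from where it was at the start of the episode above 0.025 m or angle between any of vial, beaker, reagent, liner's own z axis and vertical above 0.5 rad).
It also fails if it takes over 54 s, if anything falls off the work surface, if the arm or the gripper's body presses on something with over 40 N, if the wrist force passes 120 N, or if a joint passes its speed limit or range.

### The arm

A 6-joint arm with a two-finger parallel gripper is mounted at the origin on the work surface. World frame = base frame: x ahead of the robot, y to its left, z up, the work surface at z = 0. Lengths are in m, angles in rad, forces in N, time in s.
With the tool pointing down it reaches from about 0.25 to 0.775 m from the base axis. Payload 4 kg.
Tool frame: the origin (TCP) lies at the very end of the fingers, on their centre line; the grasp point (between the pads) lies hold_point_z behind it (hold_point_z is the distance from the TCP to the grasp point, in m); z points along the fingers, y is the direction in which the jaws open and shut (so a half turn about z gives the same grasp; the last joint's range is limited). The gripper opens to 94 mm and grips with 3 to 60 N. Pads are 16 mm wide; open, the fingers measure 119 mm over their backs; the gripper's body (75 mm by 177 mm) begins 78 mm behind the grasp point.
Start: joints at [-1.234, 0.087, 1.371, -0, 1.684, -0.103], TCP at [0.234, -0.498, 0.206] pointing down, gripper open.
Joint ranges: [-3.1, 3.1], [-0.76, 2.03], [0.27, 2.55], [-1.08, 4.22], [0.17, 2.65], [-2.57, 2.57]. Speed limits (rad/s): [2.79, 2.79, 3.14, 3.14, 3.14, 3.14].

### API

Orientations are given as [roll, pitch, yaw] about the fixed x, y, z axes, in that order (R = Rz(yaw) Ry(pitch) Rx(roll)).
In Python, from bench import * gives the robot as it stands.
- The arm moves only by the tool step_arm, never from a script. Its argument "increments" is text: rows parted by semicolons, each of 6 numbers parted by spaces: the shift along the tool's x, y, z in cm, then the turn, a rotation vector about the tool's x, y, z in rad. A call has 1 to 5 rows; each row shifts and turns the commanded pose from where the row before left it, along the tool's axes as they then stand; what a row does not reach is not made up. A row lasts 1/10 s, in which the tool goes at most 50 mm and 8.59 degrees, less where a joint would pass 70% of its speed; a pose out of reach is approached as far as the arm can. A call is refused whole if a number of a shift passes 5 or a number of a turn 0.15, either way. A call with a gripper value outside its range is refused whole. "claw" is the gripper's target within -1 to 1 (shut at 1, half-way at 0, fully open at -1), set as the call begins (left out, the last holds). The fingers move at their own pace and stop on an object; the grip force is fixed at half the most. Time passes only in rows, so rows that do not move let the fingers close. It gives the time, the measured TCP pose, the force and the opening at its end, in the units of the state.
- get_obs(): the state, without advancing time (a new reading comes with each control period).
- snapshot(name): name is "scene" or "top"; returns the picture (400x640x3 uint8, red, green, blue); there is no depth.
- calibration(name): a dict with "camera_matrix" (3x3 intrinsics, pixels), "eye" and "orientation" of the camera in the world. Camera axes: x right, y up, looking along -z (the intrinsics and any distortion apply to the point x, -y, -z); pixel columns grow to the right and rows downward; lengths in m; the calibration is good to about 2 mm. A picture is of the moment at which its call begins. calibration takes no time and is no camera call.
- close_job(): hands the job in, once; it reports no verdict.
The state is a dict: "time": time; "joint_positions": joint angles; "qvel": joint speeds; "joint_torque": joint torques, N m; "tool_pos": TCP position; "ee_rot": TCP orientation; "wrist_force": force on the tool from outside, world axes, zero at the start; "wrist_torque": the same for the moment, N m; "width": finger opening in m.
Only numpy, scipy, OpenCV 4.12 (cv2) and the standard library are available. Lean on these libraries where they do the work, as an engineer would, in place of code of your own. Each camera call takes 0.05 s, during which the arm holds its last target. There are 200 camera calls.

## Working session

There is one attempt and no reset: what is moved stays moved. The work goes in short steps, Python scripts to look and compute and a tool call to move; the robot and the scene stay as the last step left them, time stands still between calls to the robot, and variables do not carry over. Pictures are saved under pics/ and viewed, about 8 in all and at most 12, crops included, and the job is handed in when it is done.

Besides the shell and the picture viewer there is one more tool, called after "Call:" by a JSON object that holds its "api" and its "payload". step_arm: Moves the arm, as the interface text tells. Its arguments: {"type":"object","properties":{"increments":{"type":"string"},"claw":{"type":"number"}},"required":["increments"]}

```bash
mkdir -p pics && python3 - <<'E'
from bench import *
import cv2
for n in ("scene","top"):
    im=snapshot(n); cv2.imwrite(f"pics/{n}0.png",im[:,:,::-1]); print(n,calibration(n))
print(get_obs())
E
```

```text
scene {'camera_matrix': array([[430.89294752,   0.        , 319.62372099],
       [  0.        , 430.89294752, 198.16869219],
       [  0.        ,   0.        ,   1.        ]]), 'eye': array([ 1.09555888, -0.91216869,  0.92662049]), 'orientation': array([0.92178969, 0.01308905, 0.54032783])}
top {'camera_matrix': array([[434.09522976,   0.        , 324.02087678],
       [  0.        , 434.09522976, 205.41832749],
       [  0.        ,   0.        ,   1.        ]]), 'eye': array([2.72054568e-01, 9.44258077e-04, 1.47825750e+00]), 'orientation': array([ 0.15530511,  0.00625392, -1.54181974])}
{'time': 0.1, 'joint_positions': array([-1.23411873e+00,  8.78858274e-02,  1.37205302e+00,  9.20196617e-06,
        1.68360475e+00, -1.03096461e-01]), 'qvel': array([ 3.68384581e-04, -1.55023856e-03, -2.51171595e-03, -6.93257383e-05,
        1.03136964e-04,  1.02122184e-03]), 'joint_torque': array([ 2.28903489e-03, -3.41253376e+01, -3.03301013e+01,  7.20295636e-02,
        3.04547965e-02, -9.79218157e-05]), 'tool_pos': array([ 0.23399581, -0.49721194,  0.20444405]), 'ee_rot': array([-3.13965301e+00, -2.09875704e-04,  4.39774884e-01]), 'wrist_force': array([-0.46349038,  0.75377503, -0.01716814]), 'wrist_torque': array([ 0.05518194,  0.06359249, -0.02957844]), 'width': 0.0942672404714989}
```

View pics/scene0.png

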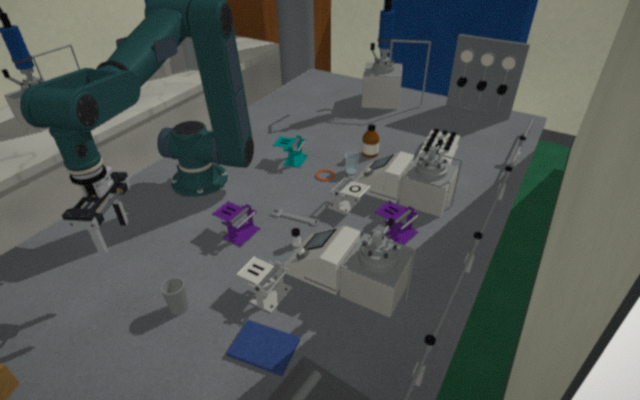

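View pics/top0.png

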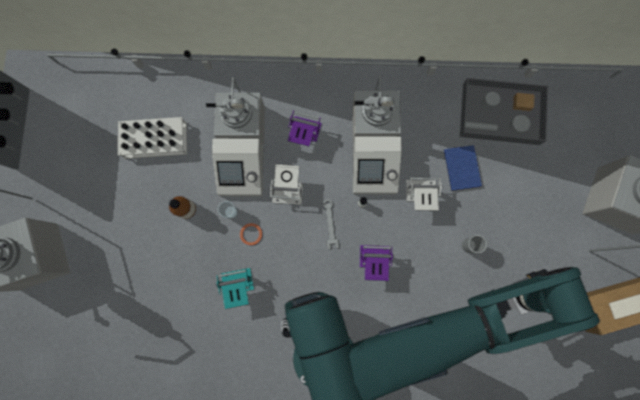

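The top view shows the standby candidates: white stand with two bars at top (426,195), next to the controller at (378,160). Look-alikes are purple at (376,262) and (305,130), and turquoise at (236,288). The running station's flag shows a ring at (287,176). I choose the white two-bar one at (426,195), whose key is at about (391,177), and check it in a close crop.

```bash
cat > h.py <<'E'
from bench import *
import numpy as np, cv2
from scipy.spatial.transform import Rotation as R
def cam(n):
    c=calibration(n); return np.array(c["camera_matrix"]),np.array(c["eye"]),R.from_euler("xyz",c["orientation"]).as_matrix()
def ray(n,u,v):
    K,e,M=cam(n); d=M@np.array([(u-K[0,2])/K[0,0],-(v-K[1,2])/K[1,1],-1]); return e,d
def onz(n,u,v,z):
    e,d=ray(n,u,v); return e+d*(z-e[2])/d[2]
def px(n,p):
    K,e,M=cam(n); q=M.T@(np.asarray(p)-e); return np.array([K[0,2]+K[0,0]*q[0]/-q[2],K[1,2]-K[1,1]*q[1]/-q[2]])
def tri(a,b):
    (e1,d1),(e2,d2)=ray("top",*a),ray("scene",*b)
    s,t=np.linalg.lstsq(np.c_[d1,-d2],e2-e1,rcond=None)[0]
    p,q=e1+s*d1,e2+t*d2; return (p+q)/2,np.linalg.norm(p-q)
E
python3 - <<'E'
from h import *
a=cv2.imread("pics/top0.png")[140:225,345:455]; b=cv2.imread("pics/scene0.png")[215:325,230:370]
a=cv2.resize(a,None,fx=7,fy=7,interpolation=cv2.INTER_CUBIC);cv2.imwrite("pics/c1.png",a)
b=cv2.resize(b,None,fx=5,fy=5,interpolation=cv2.INTER_CUBIC);cv2.imwrite("pics/c2.png",b)
print(onz("top",426,195,.079),onz("top",391,177,.09))
E
```

```text
[ 0.53459511 -0.31632455  0.079     ] [ 0.58914114 -0.20012098  0.09      ]
```

View pics/c1.png

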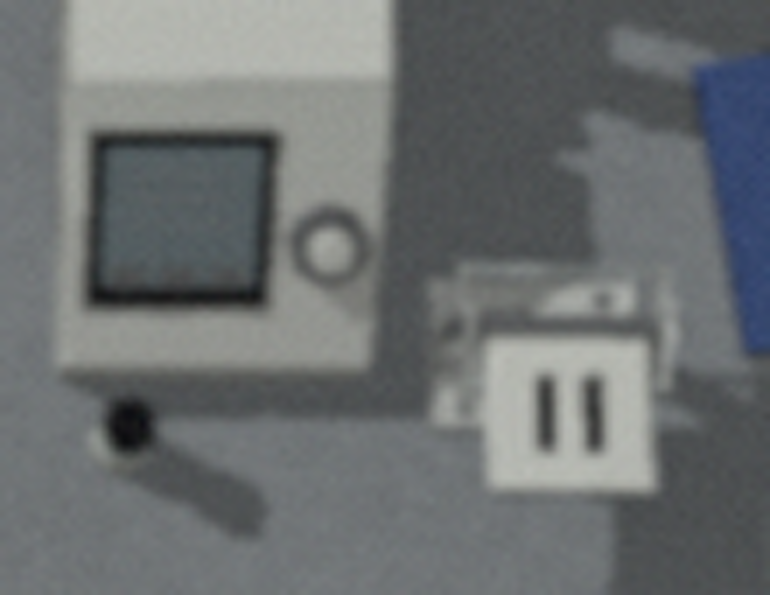

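View pics/c2.png

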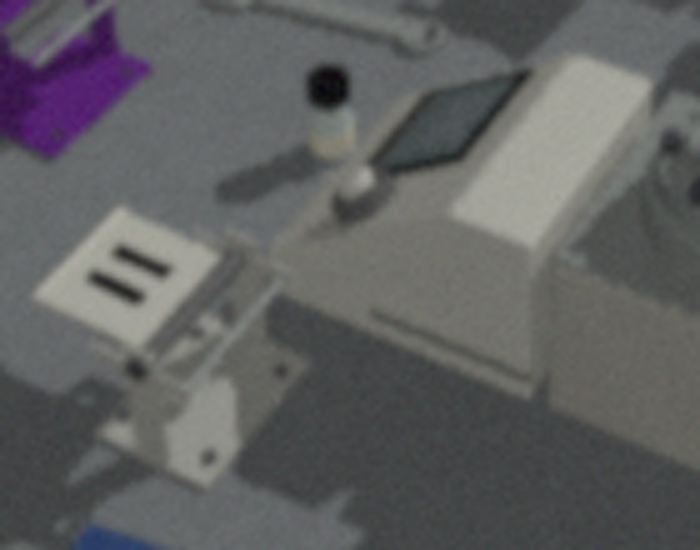

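Both crops confirm white two-bar flag: c1 corners (485,337),(657,337),(658,492),(489,492), key (331,247), vial cap (128,425), with nothing else near. I triangulate.

```bash
python3 - <<'E'
from h import *
np.set_printoptions(precision=4,suppress=True)
A=lambda x,y:((x+.5)/7-.5+345,(y+.5)/7-.5+140); B=lambda x,y:((x+.5)/5-.5+230,(y+.5)/5-.5+215)
for n,a,b in [("free+y",(489,492),(122,207)),("free-y",(657,492),(35,293)),("ax-y",(655,335),(140,347)),("ax+y",(484,335),(220,255)),("key",(331,245),(357,177)),
 ("ctl front+y top?",(58,368),None),("ctl front-y",(372,372),None),("ridge+y",(66,80),None),("ridge-y",(392,80),None),("cheek+y far",(437,285),None),("cheek-y far",(668,280),None)]:
    if b: print(n,*tri(A(*a),B(*b)),onz("top",*A(*a),.077))
    else: print(n,[onz("top",*A(*a),z) for z in (.02,.087,.12)])
# white mask centroid of flag in top
im=cv2.imread("pics/top0.png"); m=(im.min(2)>150).astype(np.uint8); m[:,:404]=0;m[:, 445:]=0;m[:185]=0;m[215:]=0
for c in cv2.findContours(m,0,2)[0]:
    if cv2.contourArea(c)>100:
        r=cv2.minAreaRect(c);bx=cv2.boxPoints(r);print(r);print(np.array([onz("top",u,v,.078) for u,v in bx]))
# bars direction
b=((im.max(2)<90)).astype(np.uint8)
E
```

```text
free+y [ 0.4864 -0.2775  0.0762] 0.004299405634430605 [ 0.4847 -0.2788  0.077 ]
free-y [ 0.4883 -0.3545  0.0794] 0.0048138977678119175 [ 0.4869 -0.3568  0.077 ]
ax-y [ 0.5612 -0.3556  0.0799] 0.0013330168192738606 [ 0.5613 -0.3568  0.077 ]
ax+y [ 0.5581 -0.2777  0.0766] 0.002894967945622449 [ 0.5591 -0.2767  0.077 ]
key [ 0.5971 -0.2028  0.091 ] 7.686347616192228e-05 [ 0.6004 -0.2048  0.077 ]
ctl front+y top? [array([ 0.5486, -0.0804,  0.02  ]), array([ 0.5359, -0.0767,  0.087 ]), array([ 0.5297, -0.0749,  0.12  ])]
ctl front-y [array([ 0.5509, -0.2334,  0.02  ]), array([ 0.5381, -0.2227,  0.087 ]), array([ 0.5318, -0.2173,  0.12  ])]
ridge+y [array([ 0.6938, -0.0817,  0.02  ]), array([ 0.6744, -0.0779,  0.087 ]), array([ 0.6649, -0.076 ,  0.12  ])]
ridge-y [array([ 0.6982, -0.2429,  0.02  ]), array([ 0.6786, -0.2317,  0.087 ]), array([ 0.669 , -0.2262,  0.12  ])]
cheek+y far [array([ 0.5951, -0.2651,  0.02  ]), array([ 0.5803, -0.2529,  0.087 ]), array([ 0.573 , -0.2468,  0.12  ])]
cheek-y far [array([ 0.6007, -0.378 ,  0.02  ]), array([ 0.5856, -0.3606,  0.087 ]), array([ 0.5782, -0.352 ,  0.12  ])]
((425.0, 199.0), (20.0, 24.0), 90.0)
[[ 0.5536 -0.2741  0.078 ]
 [ 0.5558 -0.3527  0.078 ]
 [ 0.4894 -0.352   0.078 ]
 [ 0.4873 -0.274   0.078 ]]
```

```bash
python3 - <<'E'
from h import *
np.set_printoptions(precision=3,suppress=True)
print("liner top",onz("top",477,241,.09),"purple",onz("top",376,262,.08),onz("top",363,248,.085),onz("top",392,248,.085),onz("top",390,278,.08),"vial",onz("top",363,201,.06),tri((477,241),(174,283)))
o=get_obs();print(o["time"],o["tool_pos"],o["ee_rot"])
def goal(p,yaw,th):
    M=R.from_euler("xyz",[np.pi,0,yaw])*R.from_euler("y",th); 
    C=R.from_euler("xyz",o["ee_rot"]); return C.inv().apply(np.array(p)-o["tool_pos"])*100,(C.inv()*M).as_rotvec()
print(goal((.40,-.3165,.20),.03,.85))
E
```

```text
liner top [ 0.388 -0.475  0.09 ] purple [ 0.313 -0.155  0.08 ] [ 0.356 -0.113  0.085] [ 0.358 -0.205  0.085] [ 0.263 -0.2    0.08 ] vial [ 0.512 -0.112  0.06 ] (array([ 0.387, -0.472,  0.098]), np.float64(0.0003405029464499359))
0.1 [ 0.234 -0.497  0.204] [-3.14 -0.    0.44]
(array([22.714, -9.283,  0.467]), array([-0.176,  0.838,  0.384]))
```

Call:
{"api": "step_arm", "payload": {"increments": "3 -1 -0.5 0 0 0.137; 3 -1 -0.5 0 0 0.137; 3 -2 -0.5 0 0 0.137; 2 -2 0 0 0.14 0; 2 -2 0 0 0.14 0", "claw": 1}}

```text
time: 0.6
tool_pos: [0.35, -0.3901, 0.2233]
ee_rot: [-3.141, -0.285, 0.032]
wrist_force: [-0.2, 0.5, -0.2]
width: 0.057
```

Call:
{"api": "step_arm", "payload": {"increments": "0 -1.8 0 0 0.14 0; 0 -1.8 0 0 0.14 0; 0 -1.8 0 0 0.14 0; 0 -1.8 0 0 0.14 0; 0 0 0 0 0 0"}}

```text
time: 1.1
tool_pos: [0.3429, -0.3156, 0.2161]
ee_rot: [-3.122, -0.838, 0.01]
wrist_force: [-0.2, 1.0, -0.2]
width: 0.0176
```

Call:
{"api": "step_arm", "payload": {"increments": "-2 0 3.5 0 0 0; -2 0 3.5 0 0 0; 0 0 3.5 0 0 0; 0 0 3.5 0 0 0; 0 0 0 0 0 0"}}

```text
time: 1.6
tool_pos: [0.425, -0.3156, 0.0977]
ee_rot: [-3.136, -0.836, 0.03]
wrist_force: [-0.7, 0.4, 0.1]
width: 0.0002
```

```bash
python3 - <<'E'
from h import *
o=get_obs();p=o["tool_pos"];print(o["time"],p,o["ee_rot"],o["width"])
a=snapshot("scene");cv2.imwrite("pics/s1.png",cv2.resize(a[190:320,160:330,::-1],None,fx=4,fy=4,interpolation=cv2.INTER_CUBIC))
print("tcp px in crop",(px("scene",p)-[160,190])*4,px("top",p), "bead",(px("scene",(.49,-.3165,.075))-[160,190])*4)
E
```

```text
1.6 [ 0.42496287 -0.31562189  0.0977241 ] [-3.1358476  -0.83647305  0.02965812] 0.00019837622807757088
tcp px in crop [264.36963055 244.11784137] [427.35666877 227.7750048 ] bead [341.73356957 302.8418893 ]
```

View pics/s1.png

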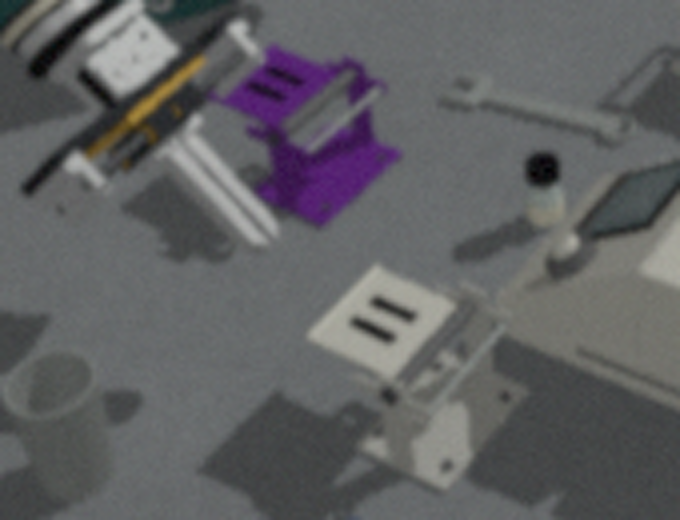

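The picture shows the closed fingertips at crop (264,244) where the calibration puts them. They are clear of the purple stand, with the flag's free edge at (343,300) ahead. I go under the bead.

Call:
{"api": "step_arm", "payload": {"increments": "0 0 3 0 0 0; 0 0 3 0 0 0; 0 0 3 0 0 0; 0 0.1 0 0 0 0; 0 0 0 0 0 0"}}

```text
time: 2.15
tool_pos: [0.4908, -0.3178, 0.0416]
ee_rot: [3.138, -0.841, 0.032]
wrist_force: [0.4, -0.5, -0.2]
width: 0.0005
```

```bash
cat > arc.py <<'E'
from h import *
def tcp(phi,ax=(.565,.075)):
    th=.838; tz=np.array([np.sin(th),-np.cos(th)]); tx=np.array([np.cos(th),np.sin(th)])
    u=np.array([-np.cos(phi),np.sin(phi)]); m=np.array([np.sin(phi),np.cos(phi)])
    if phi<np.pi/2-th+0.02: return ax+.075*u+.025*tz-.012*tx
    c=.05*u-.002*m
    return np.array(ax)+c+(-.008*tx if m@tx>0 else .008*tx)
def show(p,phis):
    th=.838; T=np.array([[np.cos(th),np.sin(th)],[np.sin(th),-np.cos(th)]])
    p=np.array([p[0],p[2]])
    for f in phis:
        q=tcp(np.radians(f)); print(f,q.round(3),"tool x,z cm",(T@(q-p)*100).round(2)); p=q
E
python3 - <<'E'
from arc import *
o=get_obs();print(o["time"],o["tool_pos"],o["ee_rot"],o["wrist_force"])
show(o["tool_pos"],list(range(0,185,9)))
E
```

```text
2.15 [ 0.49079271 -0.31776595  0.04164177] [ 3.13813476 -0.84073709  0.03223162] [ 0.41857087 -0.5215807  -0.18724253]
0 [0.501 0.049] tool x,z cm [1.23 0.21]
9 [0.501 0.061] tool x,z cm [ 0.93 -0.72]
18 [0.504 0.073] tool x,z cm [ 1.03 -0.56]
27 [0.509 0.083] tool x,z cm [ 1.11 -0.39]
36 [0.515 0.093] tool x,z cm [ 1.16 -0.21]
45 [0.523 0.103] tool x,z cm [ 1.25 -0.04]
54 [0.529 0.108] tool x,z cm [0.78 0.07]
63 [0.535 0.113] tool x,z cm [0.76 0.19]
72 [0.542 0.116] tool x,z cm [0.72 0.31]
81 [0.55  0.118] tool x,z cm [0.66 0.42]
90 [0.558 0.119] tool x,z cm [0.59 0.52]
99 [0.565 0.119] tool x,z cm [0.5 0.6]
108 [0.573 0.117] tool x,z cm [0.4  0.67]
117 [0.581 0.115] tool x,z cm [0.29 0.73]
126 [0.587 0.111] tool x,z cm [0.17 0.77]
135 [0.604 0.118] tool x,z cm [1.65 0.78]
144 [0.61  0.112] tool x,z cm [-0.07  0.78]
153 [0.614 0.105] tool x,z cm [-0.19  0.76]
162 [0.617 0.098] tool x,z cm [-0.31  0.72]
171 [0.619 0.091] tool x,z cm [-0.42  0.66]
180 [0.62  0.083] tool x,z cm [-0.52  0.59]
```

Call:
{"api": "step_arm", "payload": {"increments": "0.6 0 0.1 0 0 0; 0.6 0 0.1 0 0 0; 0.5 0 -0.3 0 0 0; 0.5 0 -0.4 0 0 0; 1 0 -0.5 0 0 0"}}

```text
time: 2.65
tool_pos: [0.5034, -0.316, 0.0706]
ee_rot: [-3.141, -0.839, 0.028]
wrist_force: [-2.7, -0.8, -1.1]
width: 0.0005
```

Call:
{"api": "step_arm", "payload": {"increments": "1.1 0 -0.4 0 0 0; 1.1 0 -0.2 0 0 0; 1.2 0 0 0 0 0; 0.8 0 0.1 0 0 0; 0 0 0 0 0 0"}}

```text
time: 3.15
tool_pos: [0.5291, -0.3155, 0.1069]
ee_rot: [3.139, -0.842, 0.032]
wrist_force: [-0.3, -0.4, 1.0]
width: 0.0007
```

```bash
python3 - <<'E'
from arc import *
o=get_obs();p=o["tool_pos"];print(o["time"],p,o["ee_rot"],o["wrist_force"])
show(p,list(range(63,185,9)))
a=snapshot("scene");cv2.imwrite("pics/s2.png",cv2.resize(a[190:320,200:370,::-1],None,fx=4,fy=4,interpolation=cv2.INTER_CUBIC))
E
```

```text
3.15 [ 0.52913908 -0.31549591  0.10685663] [ 3.13874197 -0.84182147  0.03176464] [-0.25113371 -0.42737011  1.02879613]
63 [0.535 0.113] tool x,z cm [0.84 0.06]
72 [0.542 0.116] tool x,z cm [0.72 0.31]
81 [0.55  0.118] tool x,z cm [0.66 0.42]
90 [0.558 0.119] tool x,z cm [0.59 0.52]
99 [0.565 0.119] tool x,z cm [0.5 0.6]
108 [0.573 0.117] tool x,z cm [0.4  0.67]
117 [0.581 0.115] tool x,z cm [0.29 0.73]
126 [0.587 0.111] tool x,z cm [0.17 0.77]
135 [0.604 0.118] tool x,z cm [1.65 0.78]
144 [0.61  0.112] tool x,z cm [-0.07  0.78]
153 [0.614 0.105] tool x,z cm [-0.19  0.76]
162 [0.617 0.098] tool x,z cm [-0.31  0.72]
171 [0.619 0.091] tool x,z cm [-0.42  0.66]
180 [0.62  0.083] tool x,z cm [-0.52  0.59]
```

View pics/s2.png

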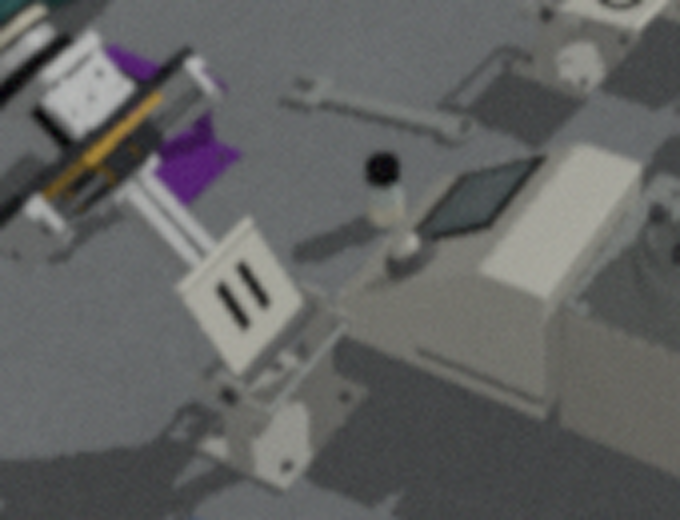

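The flag is about 50° up, with its face at crop (240,290), and follows the finger at about 1–3 N. I carry on along the arc.

Call:
{"api": "step_arm", "payload": {"increments": "0.8 0 0.1 0 0 0; 0.7 0 0.3 0 0 0; 0.7 0 0.4 0 0 0; 0.6 0 0.5 0 0 0; 0.6 0 0.6 0 0 0"}}

```text
time: 3.7
tool_pos: [0.5659, -0.3143, 0.1178]
ee_rot: [3.141, -0.84, 0.029]
wrist_force: [-1.0, 0.6, -0.7]
width: 0.0003
```

Call:
{"api": "step_arm", "payload": {"increments": "0.7 0 0.7 0 0 0; 0.7 0 0.7 0 0 0; 0.6 0 0.8 0 0 0; 0.5 0 0.8 0 0 0; 0 0 0 0 0 0"}}

```text
time: 4.2
tool_pos: [0.6054, -0.3128, 0.1164]
ee_rot: [-3.141, -0.841, 0.03]
wrist_force: [0.7, 0.4, 0.2]
width: 0.0002
```

```bash
python3 - <<'E'
from arc import *
o=get_obs();p=o["tool_pos"];print(o["time"],p,o["ee_rot"],o["wrist_force"])
show(p,list(range(135,190,9)))
E
```

```text
4.2 [ 0.60537225 -0.31278229  0.11636414] [-3.14144083 -0.84053305  0.02973095] [0.68212348 0.38098919 0.20957972]
135 [0.604 0.118] tool x,z cm [ 0.03 -0.17]
144 [0.61  0.112] tool x,z cm [-0.07  0.78]
153 [0.614 0.105] tool x,z cm [-0.19  0.76]
162 [0.617 0.098] tool x,z cm [-0.31  0.72]
171 [0.619 0.091] tool x,z cm [-0.42  0.66]
180 [0.62  0.083] tool x,z cm [-0.52  0.59]
189 [0.62  0.075] tool x,z cm [-0.6  0.5]
```

Call:
{"api": "step_arm", "payload": {"increments": "-0.1 0 0.6 0 0 0; -0.2 0 0.7 0 0 0; -0.3 0 0.7 0 0 0; -0.4 0 0.6 0 0 0; 0 0 0 0 0 0"}}

```text
time: 4.7
tool_pos: [0.6163, -0.3122, 0.0894]
ee_rot: [-3.139, -0.838, 0.027]
wrist_force: [0.9, 1.0, 0.3]
width: 0.0006
```

Call:
{"api": "step_arm", "payload": {"increments": "-0.2 0 0.2 0 0 0; -0.2 0 0.2 0 0 0; 0 0 0 0 0 0"}}

```text
time: 5.0
tool_pos: [0.6169, -0.3126, 0.0853]
ee_rot: [-3.141, -0.839, 0.028]
wrist_force: [0.0, 0.5, 0.7]
width: 0.0007
```

Call:
{"api": "step_arm", "payload": {"increments": "-0.15 0 0.15 0 0 0; -0.15 0 0.15 0 0 0; 0 0 0 0 0 0"}}

```text
time: 5.3
tool_pos: [0.6179, -0.3131, 0.0832]
ee_rot: [3.14, -0.842, 0.03]
wrist_force: [-4.0, 1.5, 4.8]
width: 0.0005
```

```bash
python3 - <<'E'
from h import *
o=get_obs();print(o["tool_pos"],o["wrist_force"])
a=snapshot("scene");cv2.imwrite("pics/s3.png",cv2.resize(a[190:320,200:370,::-1],None,fx=4,fy=4,interpolation=cv2.INTER_CUBIC))
E
```

```text
[ 0.6178856  -0.3131247   0.08321608] [-4.03643668  1.47634752  4.8040963 ]
```

View pics/s3.png

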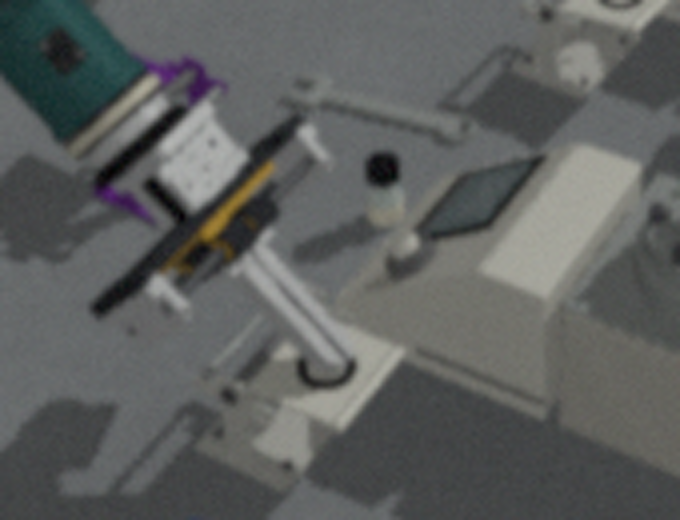

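The ring is up at crop (327,370) and the flag lies level. The push of 4.8 N with no further motion shows it is on its stop. I lift off and go over to the key.

Call:
{"api": "step_arm", "payload": {"increments": "1.1 0 -1 0 0 0; 2.2 0 -2 0 0 0; 3 0 -3 0 0 0; 0 -2.5 -2 0 -0.115 0; 0 -2.5 -1 0 -0.115 0"}}

```text
time: 5.85
tool_pos: [0.5905, -0.265, 0.1918]
ee_rot: [3.138, -0.608, 0.026]
wrist_force: [0.9, 0.7, 0.1]
width: 0.0003
```

Call:
{"api": "step_arm", "payload": {"increments": "0 -2.5 0 0 0 0; 0 -2.5 0 0 0 0; 0 -0.9 0 0 0 0; 0 0 0 0 0 0"}}

```text
time: 6.25
tool_pos: [0.5899, -0.2035, 0.1891]
ee_rot: [3.141, -0.61, 0.031]
wrist_force: [0.6, 0.0, 0.0]
width: 0.0003
```

```bash
cat > d.py <<'E'
from h import *
np.set_printoptions(precision=3,suppress=True)
o=get_obs();C=R.from_euler("xyz",o["ee_rot"]);k=np.array([.597,-.203,.091])
print(o["time"],o["tool_pos"],o["ee_rot"],"F",o["wrist_force"],"tool F",C.inv().apply(o["wrist_force"]),"key in tool cm",C.inv().apply(k-o["tool_pos"])*100)
E
python3 - <<'E'
from d import *
a=snapshot("top");b=snapshot("scene");cv2.imwrite("pics/t4.png",a[:,:,::-1]);cv2.imwrite("pics/s4.png",b[:,:,::-1])
cv2.imwrite("pics/c4.png",np.hstack([cv2.resize(a[150:210,370:450,::-1],(400,300),interpolation=2),cv2.resize(b[220:295,270:370,::-1],(400,300),interpolation=2)]))
E
```

```text
6.25 [ 0.59  -0.203  0.189] [ 3.141 -0.61   0.031] F [0.555 0.037 0.027] tool F [ 0.471 -0.021  0.296] key in tool cm [-5.041 -0.03   8.451]
```

View pics/c4.png

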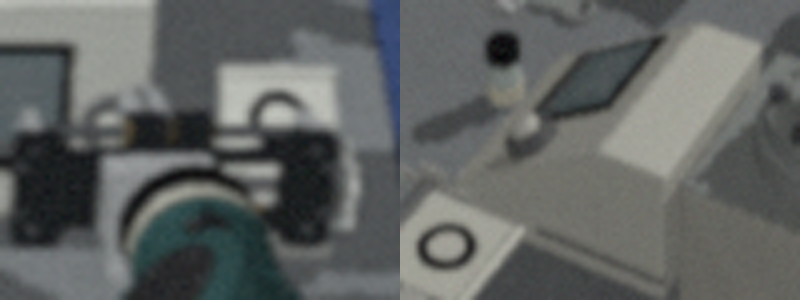

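The flag stays level with its ring up (left crop (277,115), right (445,247)), and the key at (525,125) is free. I line up and approach along the key's axis.

Call:
{"api": "step_arm", "payload": {"increments": "-2.5 0 1 0 0 0; -2.5 0 2 0 0 0; 0 0 2.5 0 0 0; 0 0 1 0 0 0; 0 0 0 0 0 0"}}

```text
time: 6.85
tool_pos: [0.5861, -0.2051, 0.1056]
ee_rot: [-3.139, -0.607, 0.027]
wrist_force: [0.6, 0.5, 0.2]
width: 0.0003
```

```bash
python3 - <<'E'
from d import *
b=snapshot("scene");p=o["tool_pos"]
cv2.imwrite("pics/c5.png",cv2.resize(b[200:290,250:370,::-1],None,fx=6,fy=6,interpolation=2))
print((px("scene",p)-[250,200])*6,(px("scene",k)-[250,200])*6)
E
```

```text
6.85 [ 0.586 -0.205  0.106] [-3.139 -0.607  0.027] F [0.644 0.455 0.225] tool F [ 0.667 -0.437  0.191] key in tool cm [ 0.068 -0.176  1.828]
[281.939 271.569] [305.647 300.207]
```

View pics/c5.png

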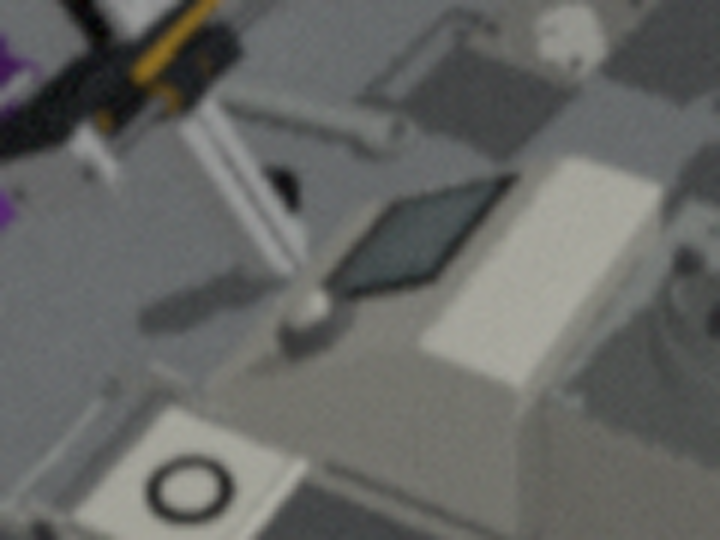

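The fingertips end at crop (293,268), just above the button at (309,303), in line with the computed 18 mm to go. I advance in small steps and watch the force.

Call:
{"api": "step_arm", "payload": {"increments": "0.1 -0.2 0.5 0 0 0; 0 0 0.4 0 0 0; 0 0 0.3 0 0 0; 0 0 0.2 0 0 0; 0 0 0 0 0 0"}}

```text
time: 7.4
tool_pos: [0.5951, -0.2022, 0.0964]
ee_rot: [-3.142, -0.61, 0.029]
wrist_force: [-0.5, -0.3, 0.6]
width: 0.0006
```

Call:
{"api": "step_arm", "payload": {"increments": "0 0 0.2 0 0 0; 0 0 0 0 0 0"}}

```text
time: 7.6
tool_pos: [0.5964, -0.2024, 0.0952]
ee_rot: [3.141, -0.61, 0.029]
wrist_force: [-0.1, 0.4, 0.3]
width: 0.0006
```

Call:
{"api": "step_arm", "payload": {"increments": "0 0 0.2 0 0 0; 0 0 0 0 0 0"}}

```text
time: 7.8
tool_pos: [0.5976, -0.2024, 0.0937]
ee_rot: [3.141, -0.611, 0.029]
wrist_force: [-1.0, 0.1, 1.5]
width: 0.0004
```

Call:
{"api": "step_arm", "payload": {"increments": "0 0 0.2 0 0 0; 0 0 0 0 0 0"}}

```text
time: 8.0
tool_pos: [0.5988, -0.2024, 0.092]
ee_rot: [3.141, -0.611, 0.029]
wrist_force: [-2.1, 0.8, 1.6]
width: 0.0007
```

Call:
{"api": "step_arm", "payload": {"increments": "0 0 0.15 0 0 0; 0 0 0 0 0 0"}}

```text
time: 8.2
tool_pos: [0.5994, -0.2024, 0.0913]
ee_rot: [3.141, -0.61, 0.03]
wrist_force: [-5.7, 1.3, 5.4]
width: 0.0004
```

Call:
{"api": "step_arm", "payload": {"increments": "0 0 0.15 0 0 0; 0 0 0 0 0 0"}}

```text
time: 8.4
tool_pos: [0.5997, -0.2024, 0.091]
ee_rot: [3.14, -0.61, 0.031]
wrist_force: [-15.6, 1.8, 14.1]
width: 0.0005
```

Call:
{"api": "step_arm", "payload": {"increments": "0 0 0.15 0 0 0; 0 0 0 0 0 0"}}

```text
time: 8.6
tool_pos: [0.6, -0.2024, 0.0908]
ee_rot: [3.139, -0.609, 0.032]
wrist_force: [-24.1, 4.1, 21.4]
width: 0.0002
```

Call:
{"api": "step_arm", "payload": {"increments": "0 0 -0.45 0 0 0; 0 0 0 0 0 0"}}

```text
time: 8.8
tool_pos: [0.5986, -0.2025, 0.0926]
ee_rot: [3.141, -0.611, 0.029]
wrist_force: [-1.2, 0.6, 1.1]
width: 0.0004
```

Call:
{"api": "step_arm", "payload": {"increments": "0 0 -0.2 0 0 0; 0 0 0 0 0 0"}}

```text
time: 9.0
tool_pos: [0.5979, -0.2025, 0.0936]
ee_rot: [3.141, -0.611, 0.029]
wrist_force: [0.8, -0.4, 3.0]
width: 0.0004
```

Call:
{"api": "step_arm", "payload": {"increments": "0 0 -0.2 0 0 0; 0 0 0 0 0 0"}}

```text
time: 9.2
tool_pos: [0.5963, -0.2024, 0.0948]
ee_rot: [3.141, -0.61, 0.029]
wrist_force: [-0.4, -0.3, 2.0]
width: 0.0006
```

Call:
{"api": "step_arm", "payload": {"increments": "0 0 -0.2 0 0 0; 0 0 0 0 0 0"}}

```text
time: 9.4
tool_pos: [0.5946, -0.202, 0.0958]
ee_rot: [-3.141, -0.609, 0.029]
wrist_force: [-0.1, -0.3, -0.2]
width: 0.0003
```

Contact began and ended about 5–6 mm above the hard stop, so the key went fully in and sprang back. I retreat clear and check.

Call:
{"api": "step_arm", "payload": {"increments": "0 0 -1 0 0 0; 0 0 -3 0 0 0; 0 0 -4 0 0 0; 0 0 -4 0 0 0; 0 0 -3 0 0 0"}}

```text
time: 9.9
tool_pos: [0.5082, -0.2049, 0.2223]
ee_rot: [3.139, -0.612, 0.03]
wrist_force: [0.8, 0.2, 0.8]
width: 0.0002
```

Call:
{"api": "step_arm", "payload": {"increments": "-2 0 -3 0 0 0; -2 0 -3 0 0 0; 0 0 0 0 0 0; 0 0 0 0 0 0; 0 0 0 0 0 0"}}

```text
time: 10.4
tool_pos: [0.4422, -0.2065, 0.2451]
ee_rot: [-3.141, -0.609, 0.028]
wrist_force: [0.1, 0.9, -0.5]
width: 0.0005
```

```bash
python3 - <<'E'
from d import *
a=snapshot("top");b=snapshot("scene")
cv2.imwrite("pics/c6.png",np.vstack([cv2.resize(b[140:325,150:410,::-1],(780,555),interpolation=2)]))
d=[cv2.absdiff(cv2.GaussianBlur(cv2.imread(f"pics/scene0.png"),(5,5),0),cv2.GaussianBlur(np.ascontiguousarray(b[:,:,::-1]),(5,5),0)).max(2)][0]
for n,(u,v) in dict(vial=(296,240),spanner=(295,217),gasket=(325,175),reagent=(371,143),liner=(174,297),logbook=(263,347),beaker=(351,163),runflag=(352,188),key=(301,251)).items(): print(n,d[v-6:v+7,u-6:u+7].mean().round(1))
E
```

```text
10.4 [ 0.442 -0.206  0.245] [-3.141 -0.609  0.028] F [ 0.08   0.915 -0.525] tool F [-0.213 -0.912  0.492] key in tool cm [ 3.881  0.118 21.498]
vial 2.2
spanner 2.2
gasket 2.1
reagent 2.3
liner 2.2
logbook 2.2
beaker 2.3
runflag 2.7
key 2.3
```

View pics/c6.png

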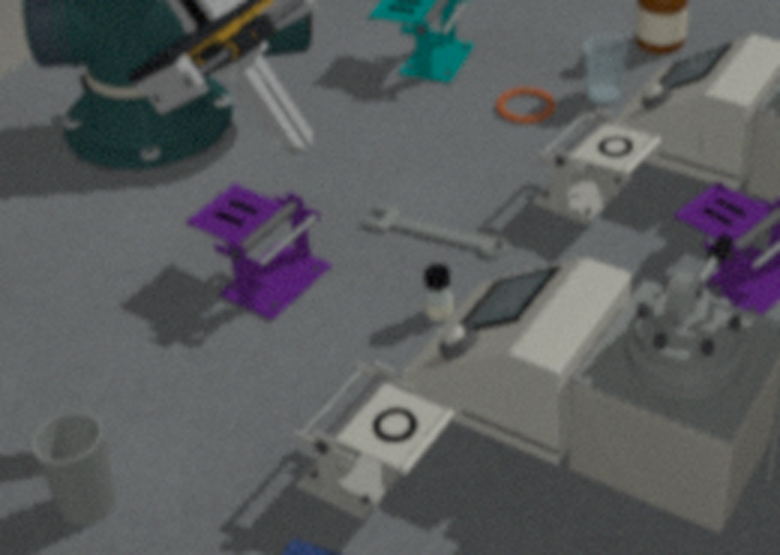

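The standby flag lies level with its ring up at (395,425), the key at (455,335) is out, the running flag at (615,147) is as it was, and nothing loose has moved. I hand in.

```bash
python3 -c "
from bench import *
print(close_job())"
```

```text
the job is handed in; nothing more can be done
None
```

I turned the standby station's flag over with the closed fingertips, then pressed that station's start key and let it go. The job is handed in at about 10.5 s of the 54 s, and no verdict was reported.

- **Flag:** it followed the finger at about 1–3 N and ended level on the far side with its ring up. A final push of about 6 N moved it no further, so it was on its stop. It still lay level with its ring up in the last picture.
- **Key:** I pressed it along its axis to a hard stop, about 5–6 mm after first contact, with at most about 32 N at the wrist. That is somewhat more than the nominal 5 mm, probably from give in the arm and reading error. I could not read the key's travel directly, so "fully in" rests on force and distance. In the last picture the key looks as it did at the start, within camera noise.
- **Everything else:** the vial, beaker, spanner, gasket, reagent, liner, logbook and the running station's flag all match the first picture within noise. I did not compare the running station's key separately, but the arm never went near it. The arm ended clear of everything, with the wrist force at noise level.

No check failed. The only small disagreement was about 2–5 mm between the two camera views and the reported tip position, which did not matter for these contacts.

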